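Load an axle bar into a drill jig

ROBOT

A 6-joint arm with a two-finger parallel gripper is mounted at the origin on the work surface. World frame = base frame: x ahead of the robot, y to its left, z up, the work surface at z = 0. Lengths are in m, angles in rad, forces in N, time in s.
With the tool pointing down it reaches from about 0.4 to 0.825 m from the base axis. Payload 7 kg.
Tool frame: the origin (TCP) lies at the very end of the fingers, on their centre line; the grasp point (between the pads) lies arm.tcp_to_grasp behind it (arm.tcp_to_grasp is the distance from the TCP to the grasp point, in m); z points along the fingers, y is the direction in which the jaws open and shut (so a half turn about z gives the same grasp; the last joint's range is limited). The gripper opens to 85 mm and grips with 20 to 120 N. Pads are 22 mm wide; open, the fingers measure 114 mm over their backs; the gripper's body (76 mm by 85 mm) begins 54 mm behind the grasp point. The pads swing forward as they close: fully open they stand 13 mm farther back than shut.
Start: joints at [0.288, 0.359, 0.012, 0, -1.224, -0.288], TCP at [0.675, -0, 0.231] pointing down, gripper open.
Joint ranges: [-3.07, 3.07], [-1.43, 2.12], [-1.02, 1.25], [-3.03, 1.67], [-3.05, -0], [-3.03, 3.03]. Speed limits (rad/s): [2.39, 2.39, 3.01, 3.14, 3.14, 3.14].

INTERFACE

Orientations are given as [roll, pitch, yaw] about the fixed x, y, z axes, in that order (R = Rz(yaw) Ry(pitch) Rx(roll)).
In Python, from bench import arm gives the robot as it stands.
- The arm moves only by the shell command python3 -m handwheel 'ROWS' [FORCE]. ROWS is JSON, one flat list of numbers, 7 for each row, row after row: the shift along the tool's x, y, z in cm, then the turn, a rotation vector about the tool's x, y, z in degrees, then the finger opening in cm, from 0 to 8.54. A call has exactly 10 rows; each row is the pose to reach, as a shift and turn from the pose measured when the call began, along the tool's axes at that moment; what a row does not reach only later rows make up. A row lasts 1/8 s, in which the tool goes at most 62.5 mm and 10.7 degrees, less where a joint would pass 70% of its speed; a pose out of reach is approached as far as the arm can. A call with a gripper value outside its range is refused whole. The fingers move at their own pace and stop on an object; FORCE is the grip in N (left out, the last holds). Time passes only in rows, so rows that repeat a pose let the fingers close, or fill a call up. It gives the time, the measured TCP pose, the force and the opening at its end, in the units of the state.
- arm.state(): the state, without advancing time (a new reading comes with each control period).
- arm.get_image(name): name is "scene" or "side" or "wrist"; returns a dict with "image" (400x640x3 uint8, red, green, blue), "fx", "fy", "cx", "cy" (pixels), "dist" ([k1, k2, p1, p2, k3] as OpenCV has them; the pictures are not rectified), "R" (3x3) and "t" (3): a world point X has camera coordinates R X + t; the wrist camera has in their place "hand_eye" (4x4, takes a point from camera to tool coordinates, whose origin is the TCP and whose axes are the flange's). Camera axes: x right, y down, z forward; pixel columns grow to the right and rows downward; lengths in m; the calibration is good to about 2 mm. A picture is of the moment at which its call begins: read the wrist's pose just before it. There is no depth.
- arm.hand_in(): hands the job in, once; it reports no verdict.
The state is a dict: "time_s": time; "q": joint angles; "joint_velocities": joint speeds; "effort": joint torques, N m; "position": TCP position; "tcp_rot": TCP orientation; "contact_force": force on the tool from outside, world axes, zero at the start; "ft_torque": the same for the moment, N m; "finger_gap": finger opening in m.
Only numpy, scipy, OpenCV 4.12 (cv2) and the standard library are available. Lean on these libraries where they do the work, as an engineer would, in place of code of your own. Each camera call takes 0.05 s, during which the arm holds its last target.

TASK

Take the 12 mm axle bar from the wooden rest and lay it in the V-groove of the drill jig, then push it gently along under the drill bush until its end rests lightly pressed against the jig's soft-tipped end stop, without shoving it hard into the stop. With the bar still against the stop, swing the toggle clamp's handle fully down so that the pad holds it. Leave the other bars, the tools and the parts bin where they are.

Things in the scene. Friction and masses are not known exactly. Their poses are not given: they have to be found in the camera images.
- rod: The axle bar: plain round steel, 12 mm diameter, 210 mm long, both ends alike, about 0.19 kg. One of three bars across the rest, the middle one in thickness; its notch varies. Origin at its middle, on its axis; x runs along it. Lies about 32 mm above the bench at first.
- thin_bar: Other bar on the rest, steel, 8 mm diameter, 240 mm long; to be left. Origin at its middle, x along it.
- thick_bar: Other bar on the rest, steel, 18 mm diameter, 196 mm long; to be left. Origin at its middle, x along it.
- rest: Fixed wooden rest for three bars, 186 x 176 mm, origin under its centre. Bars lie along its x, 60 mm apart, in notches of two cross strips 14 mm wide at x = -85 and +85 mm (strip top 36 mm, notch floor 26 mm high). Between the strips only an 8 mm board lies below the bars.
- groove (a point): On the axis of a 12 mm bar lying in the jig's V-groove, 55 mm above the bench. y runs along the groove to the stop, z up, x across, clamp at -x. Fixed 48 mm wide V-block from y -110 to 50, 90 degree groove 24 mm wide, top 3.5 mm above the axis. Bush plate bridges it at y 30 to 50, underside 11 mm above the axis. Below y = -110 the bar overhangs bare bench.
- groove_tail (a point): The loading end of the groove, at groove y = -110, same height and axes. A bar laid with its middle at groove y -95 lies steady, clear of the bush plate, its rear 90 mm overhanging here for the fingers; once home 24 to 44 mm still overhang.
- stop: End stop: upright steel bracket past the groove's far end, carrying an adjusting screw on the groove axis with a 14 mm round grey urethane tip. How far the screw is set varies and is not in the readings: the tip's face is somewhere at groove y 56 to 76. The tip yields about 1 mm per 4 N, slowly returning. Origin under the jig's centre, at bench height below groove.
- clamp_bar: Bar of the toggle clamp, 66 mm long, crossing the groove at groove y -35 when down, with a sprung rubber pad (16 mm) that then bears on the axle bar with about 8 N. Origin at its pivot, groove x -56, y -35, z +30. At the start it stands nearly upright beside the groove, top about 155 mm above the bench; the handle moves it.
- handle_end (a point): On the axis of the toggle clamp handle's round black grip (16 mm thick, 68 mm long), 25 mm from its free end. The handle's own x runs along it towards its pivot, z out of its upper side. Raised at the start: steep, this point 162 mm high, at groove x -117. Fully down: level, about 102 mm high, at x -141, locked past dead centre. It stays where left; to close, push the upper side outward and down with 2 to 6 N.
- screwdriver: Screwdriver with green handle, 210 mm long, lying on the bench; bystander. Origin under its middle.
- parts_bin: Open red bin of collars, 150 x 100 x 70 mm; bystander. Origin under its centre.
- pliers: Pliers, about 185 mm long, lying flat; bystander. Origin on the bench near the middle.
There are look-alikes about, which are no part of the job. What is shaped like the rod but yellow is not meant.

How it is judged:
By the outcome, as a careful person would: the job done as asked, in the order asked, and still so for the second after the job is handed in, with the robot touching nothing.
It also fails if it takes over 69 s, if anything falls off the work surface, if the arm or the gripper's body presses on something with over 40 N, if the wrist force passes 120 N, or if a joint passes its speed limit or range.

## Working session

There is one attempt and no reset: what is moved stays moved. The work goes in short steps, Python scripts to look and compute and a shell command to move; the robot and the scene stay as the last step left them, time stands still between calls to the robot, and variables do not carry over. Pictures are saved under pics/ and viewed, and the job is handed in when it is done.

```bash
ls; mkdir -p pics
python3 - <<'E'
from bench import arm
import cv2
print(arm.state()); print(arm.tcp_to_grasp)
for n in ["scene","side","wrist"]:
    d=arm.get_image(n)
    cv2.imwrite(f"pics/{n}0.png",d["image"][:,:,::-1])
    print(n,{k:(v if k!="image" else None) for k,v in d.items()})
E
```

```text
pics
{'time_s': 0.0, 'q': array([ 2.88081995e-01,  3.59398202e-01,  1.10870501e-02, -3.49088271e-04,
       -1.22407401e+00, -2.88075179e-01]), 'joint_velocities': array([ 0.00066203, -0.0004418 , -0.00136844,  0.00058708, -0.00087785,
       -0.00022341]), 'effort': array([ 2.55543900e-04, -5.83324420e+01,  2.93422562e+01,  6.93659976e+00,
       -6.00149287e-03, -1.14765509e-06]), 'position': array([ 6.74541033e-01, -3.23569115e-05,  2.30368807e-01]), 'tcp_rot': array([ 3.13997605e+00, -1.36800982e-04, -1.57090829e+00]), 'contact_force': array([ 0.54914543, -0.42721102, -0.00414221]), 'ft_torque': array([-0.02083939,  0.0138502 , -0.02222901]), 'finger_gap': 0.08550585048306901}
0.0187
scene {'image': None, 'fx': 482.8002050120423, 'fy': 482.8002050120423, 'cx': 317.5081010994736, 'cy': 199.36308849586158, 'dist': array([-0.12290415,  0.        ,  0.        ,  0.        ,  0.        ]), 'R': array([[ 0.87767066,  0.4789242 , -0.01805035],
       [ 0.32724472, -0.62637032, -0.7075105 ],
       [-0.35015011,  0.61505433, -0.70647227]]), 't': array([-0.45596455, -0.035815  ,  1.588953
[... 272 characters left out ...]
0.15280545, -0.72626339, -0.67021786],
       [ 0.14991382,  0.6532991 , -0.74210925]]), 't': array([-0.45124382,  0.18898236,  1.18516725])}
wrist {'image': None, 'fx': 301.9744897146316, 'fy': 301.9744897146316, 'cx': 320.0179825441467, 'cy': 197.24646794430035, 'dist': array([-0.02294872,  0.        ,  0.        ,  0.        ,  0.        ]), 'hand_eye': array([[-3.41849903e-04, -9.48179730e-01, -3.17734297e-01,
         8.13897674e-02],
       [ 9.99998987e-01,  1.14803225e-04, -1.41849228e-03,
        -4.27150740e-04],
       [ 1.38146255e-03, -3.17734460e-01,  9.48178730e-01,
        -1.42651817e-01],
       [ 0.00000000e+00,  0.00000000e+00,  0.00000000e+00,
         1.00000000e+00]])}
```

View pics/scene0.png

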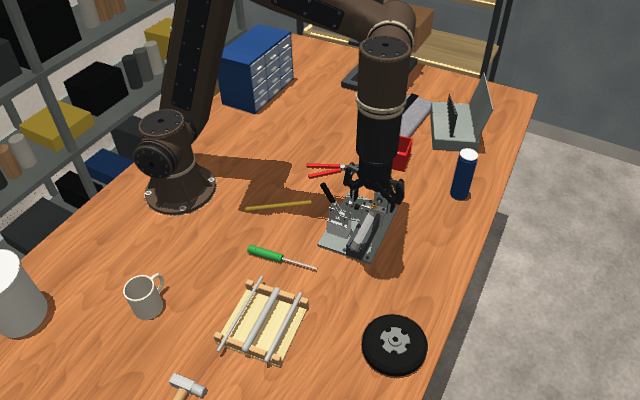

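View pics/side0.png

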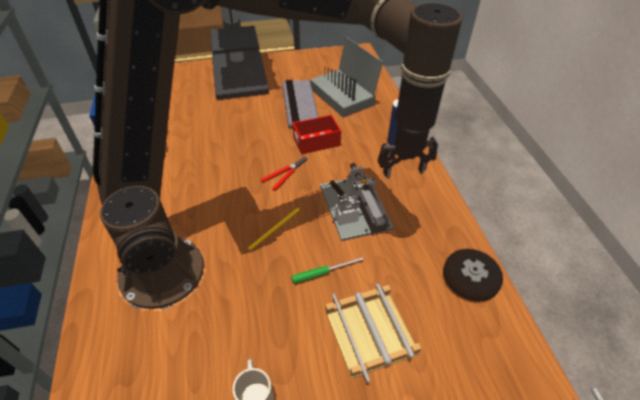

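View pics/wrist0.png

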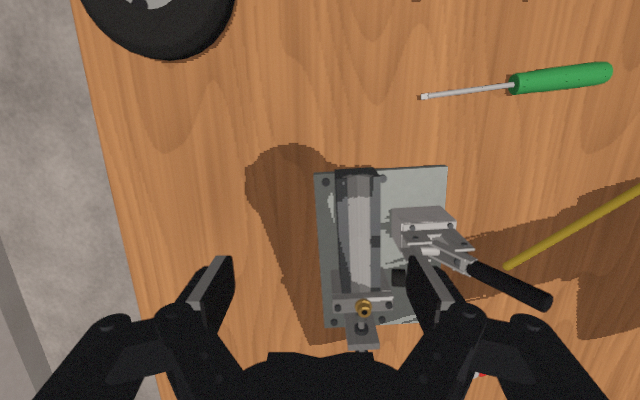

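```bash
cat > h.py <<'E'
import numpy as np,cv2
from scipy.spatial.transform import Rotation as Ro
from bench import arm
def cam(d,pose=None):
    K=np.array([[d["fx"],0,d["cx"]],[0,d["fy"],d["cy"]],[0,0,1]]);
    if "R" in d: R,t=d["R"],d["t"]
    else:
        p,r=pose; T=np.eye(4);T[:3,:3]=Ro.from_euler("xyz",r).as_matrix();T[:3,3]=p
        M=np.linalg.inv(T@d["hand_eye"]);R,t=M[:3,:3],M[:3,3]
    return K,d["dist"],R,t
def ray(c,px):
    K,D,R,t=c
    u=cv2.undistortPoints(np.array(px,float).reshape(-1,1,2),K,D).reshape(-1,2)
    v=np.c_[u,np.ones(len(u))]@R
    return -R.T@t,v
def onz(c,px,z):
    o,v=ray(c,px); z=np.broadcast_to(z,len(v))
    return o+v*((z-o[2])/v[:,2])[:,None]
def tri(cs,pxs):
    A=np.zeros((3,3));b=np.zeros(3)
    for c,p in zip(cs,pxs):
        o,v=ray(c,[p]);v=v[0]/np.linalg.norm(v[0]);P=np.eye(3)-np.outer(v,v);A+=P;b+=P@o
    X=np.linalg.solve(A,b)
    return X,[proj(c,X)-np.array(p) for c,p in zip(cs,pxs)]
def proj(c,X):
    K,D,R,t=c
    return cv2.projectPoints(np.atleast_2d(np.array(X,float)),cv2.Rodrigues(R)[0],t,K,D)[0].reshape(-1,2)
def take(n,save=None):
    s=arm.state();d=arm.get_image(n)
    if save: cv2.imwrite(f"pics/{save}.png",d["image"][:,:,::-1]); np.savez(f"pics/{save}.npz",p=s["position"],r=s["tcp_rot"])
    return d["image"][:,:,::-1].copy(),cam(d,(s["position"],s["tcp_rot"])),s
def crop(im,x0,y0,x1,y1,k,name):
    cv2.imwrite(f"pics/{name}.png",cv2.resize(im[y0:y1,x0:x1],None,fx=k,fy=k,interpolation=cv2.INTER_CUBIC))
E
python3 - <<'E'
from h import *
im,c,s=take("scene")
crop(im,205,265,325,375,5,"restcrop")
im2,c2,s=take("side")
crop(im2,310,275,430,390,5,"restcrop2")
crop(im,300,150,420,270,5,"jigcrop")
im3,c3,s=take("wrist"); crop(im3,300,150,570,360,2.9,"jigw")
E
```

```text
(no output)
```

View pics/restcrop.png

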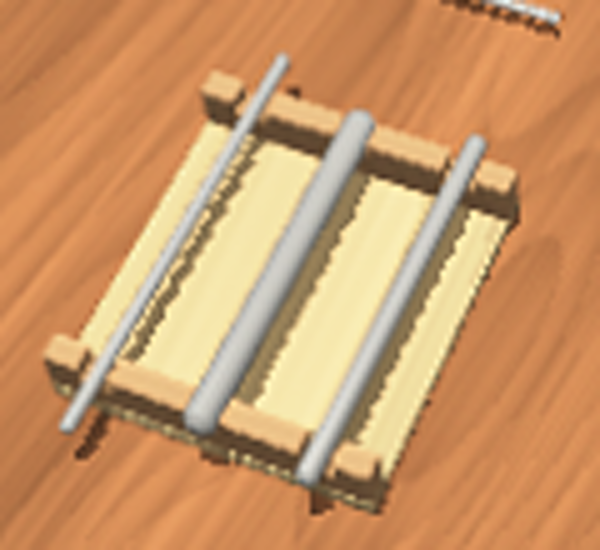

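View pics/restcrop2.png

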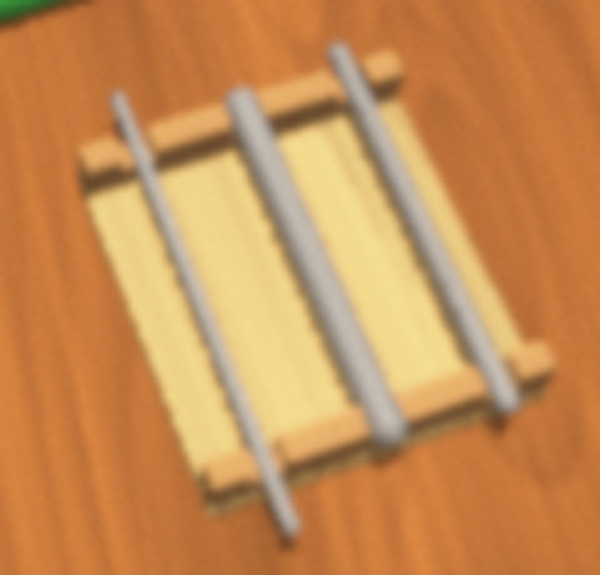

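View pics/jigw.png

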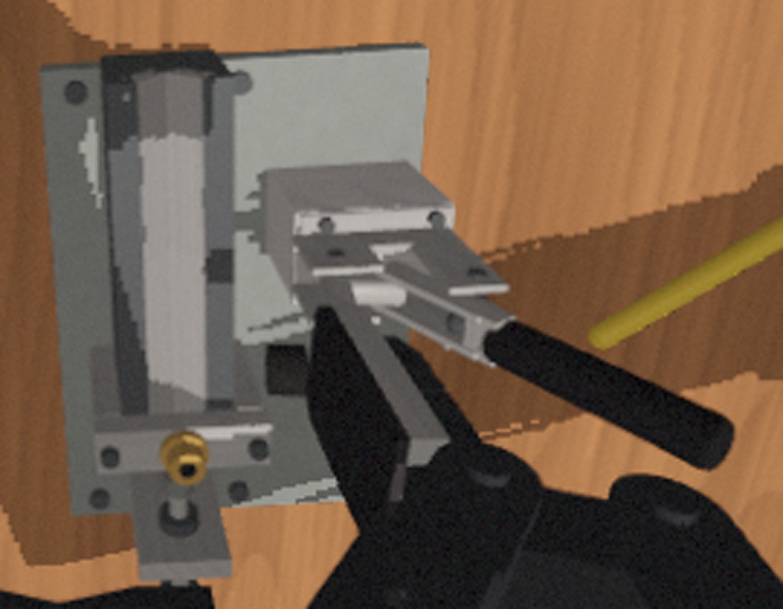

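View pics/jigcrop.png

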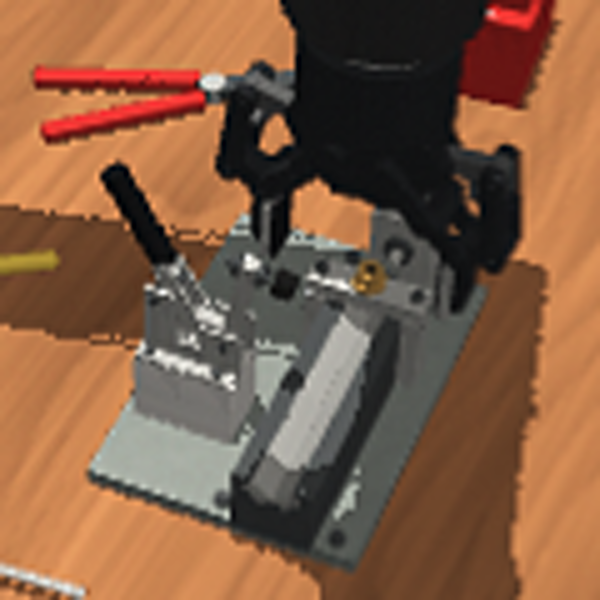

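Run:
```python
from h import *
d=arm.get_image("scene");c=cam(d);d2=arm.get_image("side");c2=cam(d2)
A=onz(c,[(300.6,293.2),(267,360)],.033);print("scene",A, np.linalg.norm(A[0]-A[1]))
k=lambda x,y:(310+x/5,275+y/5)
B=onz(c2,[k(338,50),k(510,402)],.033);print("side",B,np.linalg.norm(B[0]-B[1]))
im3,c3,s=take("wrist");im3=cv2.convertScaleAbs(im3,alpha=1.8,beta=25)
crop(im3,315,160,395,260,6,"g1");crop(im3,315,260,395,360,6,"g2")
```

```text
scene [[ 0.5715137  -0.18597867  0.033     ]
 [ 0.59583857 -0.38689344  0.033     ]] 0.20238193075450783
side [[ 0.56977912 -0.18586603  0.033     ]
 [ 0.59252858 -0.38658048  0.033     ]] 0.20199957963763365
```

View pics/g1.png

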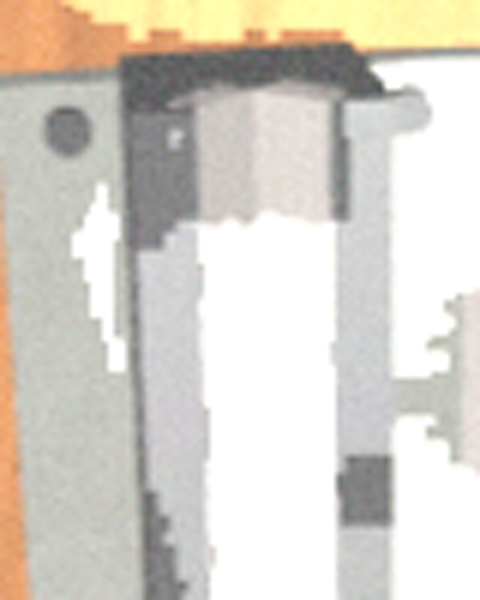

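View pics/g2.png

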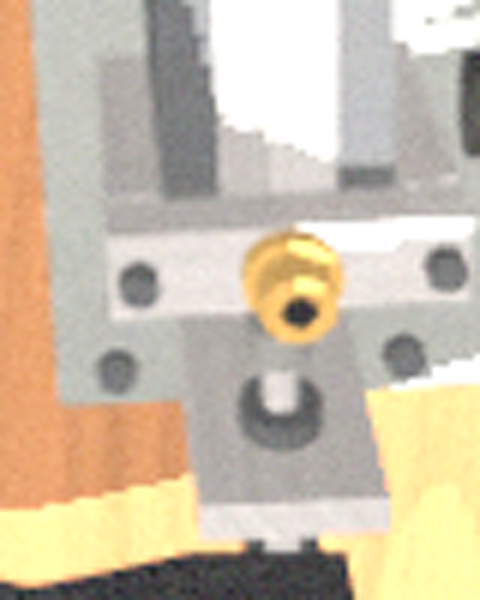

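Run:
```python
from h import *
im3,c3,s=take("wrist")
k1=lambda x,y:(315+x/6,160+y/6); k2=lambda x,y:(315+x/6,260+y/6)
for n,p in dict(tail_gl=k1(195,90),tail_gr=k1(338,90),mid_ol=k1(143,550),mid_gl=k1(208,550),mid_gr=k1(338,550),mid_or=k1(393,550),b_ol=k2(155,60),b_gl=k2(212,60),b_gr=k2(340,60),b_or=k2(394,60),tail_ol=k1(125,110),tail_or=k1(393,95)).items():
  print(n,onz(c3,[p],.0585)[0].round(4))
# bush plate top z~.055+.011+t ; near edge bottom
for p in [k2(108,235),k2(475,215),k2(110,320),k2(475,298)]: print("bp",onz(c3,[p],.074)[0].round(4))
for p in [k2(280,390),k2(293,262)]: print("screw/bush",onz(c3,[p],.055)[0].round(4),onz(c3,[p],.08)[0].round(4))
for p in [k1(3,75),k1(-0,75),k2(60,405),(300+428/2.9,150+45/2.9)]: print("plate",onz(c3,[p],.01)[0].round(4))
```

```text
tail_gl [ 0.6463 -0.001   0.0585]
tail_gr [ 0.6206 -0.001   0.0585]
mid_ol [0.6538 0.0916 0.0585]
mid_gl [0.6411 0.0916 0.0585]
mid_gr [0.6156 0.0916 0.0585]
mid_or [0.6048 0.0916 0.0585]
b_ol [0.6509 0.1163 0.0585]
b_gl [0.6395 0.1163 0.0585]
b_gr [0.6138 0.1164 0.0585]
b_or [0.603  0.1164 0.0585]
tail_ol [0.6588 0.0027 0.0585]
tail_or [ 6.107e-01 -1.000e-04  5.850e-02]
bp [0.6605 0.1464 0.074 ]
bp [0.5883 0.1418 0.074 ]
bp [0.6598 0.1668 0.074 ]
bp [0.5867 0.1616 0.074 ]
screw/bush [0.6216 0.2012 0.055 ] [0.6258 0.179  0.08  ]
screw/bush [0.6203 0.1677 0.055 ] [0.6247 0.1481 0.08  ]
plate [0.6815 0.0082 0.01  ]
plate [0.6821 0.0082 0.01  ]
plate [0.6685 0.2456 0.01  ]
plate [ 0.5187 -0.0007  0.01  ]
```

Candidates, in scene pixels: thin bar (240,312), thick bar (262,320), middle-thickness bar (283,325) and the yellow look-alike (278,206). The close crop confirms that the right-hand steel bar at (283,325) is the medium-thickness one, so that is my choice. The groove runs along about +y, from its tail near (0.633, -0.001) to the bush.

```bash
python3 -m handwheel '[4,1,0,0,0,-1,4, 9,2.5,0,0,0,-2,4, 14,4,1,0,0,-4,4, 19,5.5,3,0,0,-5,4, 24,7,5,0,0,-6,4, 29,8,6,0,0,-6.7,4, 32,8.6,7,0,0,-6.7,4, 33,8.6,7,0,0,-6.7,4, 33,8.6,7,0,0,-6.7,4, 33,8.6,7,0,0,-6.7,4]' 60
python3 - <<'E'
from h import *
im,c,s=take("wrist","w1"); print(s["time_s"],s["position"],s["tcp_rot"])
im,c,s=take("scene","s1")
E
```

```text
time_s: 1.75
position: [0.5895, -0.3292, 0.1618]
tcp_rot: [-3.141, -0.0, -1.453]
contact_force: [0.4, 0.5, 0.5]
finger_gap: 0.0398
1.75 [ 0.58951788 -0.32917668  0.16177298] [-3.14089973e+00 -2.09011805e-04 -1.45299443e+00]
```

View pics/w1.png

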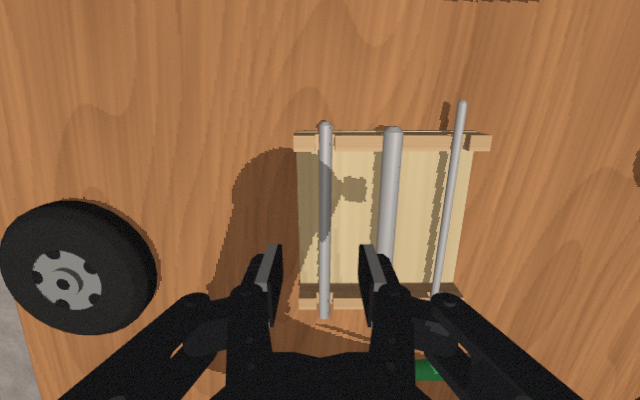

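View pics/s1.png

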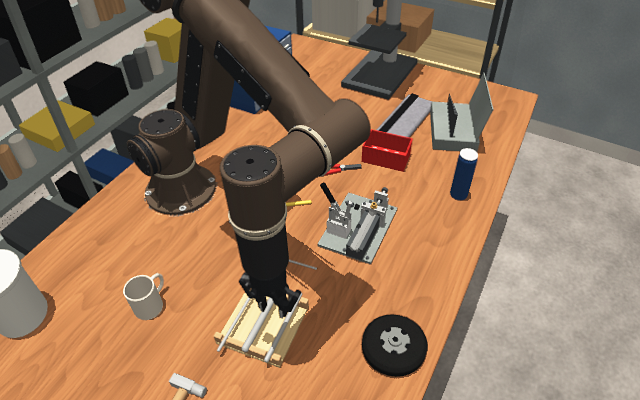

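Run:
```python
from h import *
im=cv2.imread("pics/w1.png");z=np.load("pics/w1.npz");c=cam(arm.get_image("wrist"),(z["p"],z["r"]))
hsv=cv2.cvtColor(im,cv2.COLOR_BGR2HSV)
m=((hsv[...,1]<60)&(hsv[...,2]>70)).astype(np.uint8); m[:,:308]=0;m[:,345:]=0
n,l,st,ce=cv2.connectedComponentsWithStats(m)
i=1+np.argmax(st[1:,4]);print(st[i])
ys,xs=np.where(l==i)
pts=[]
for y in range(st[i][1],st[i][1]+st[i][3],20):
    r=xs[ys==y]; pts.append((r.mean(),y)); print(y,r.min(),r.max(),onz(c,[(r.mean(),y)],.036)[0].round(4))
print(onz(c,[(325,st[i][1]),(324,st[i][1]+st[i][3])],.033))
s1=cv2.imread("pics/s1.png"); crop(s1,310,170,410,270,6,"jig1")
crop(im,290,110,410,330,2.7,"w1c")
```

```text
[ 319  121   14  198 2330]
121 324 325 [ 0.5938 -0.3903  0.036 ]
141 319 331 [ 0.5912 -0.3732  0.036 ]
161 319 331 [ 0.589  -0.3554  0.036 ]
181 319 331 [ 0.5868 -0.3369  0.036 ]
201 319 330 [ 0.5848 -0.3175  0.036 ]
221 319 330 [ 0.5824 -0.2972  0.036 ]
241 319 330 [ 0.5798 -0.276   0.036 ]
261 319 329 [ 0.5775 -0.2537  0.036 ]
281 319 329 [ 0.5747 -0.2304  0.036 ]
301 319 329 [ 0.5716 -0.2057  0.036 ]
[[ 0.59327627 -0.390093    0.033     ]
 [ 0.56844888 -0.17988782  0.033     ]]
```

View pics/jig1.png

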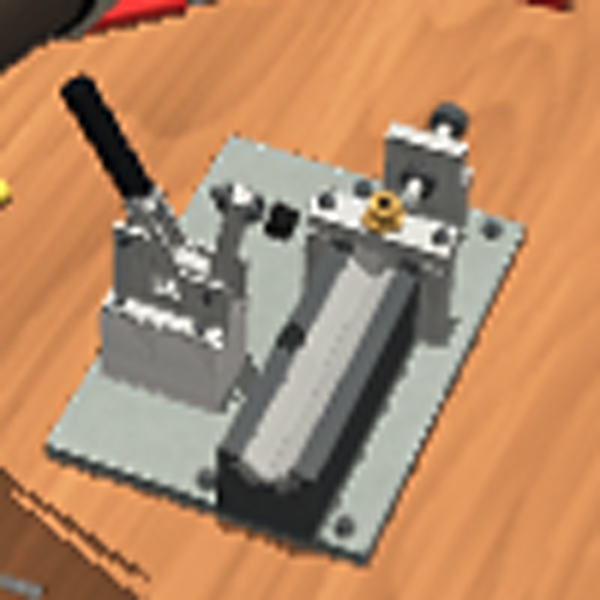

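View pics/w1c.png

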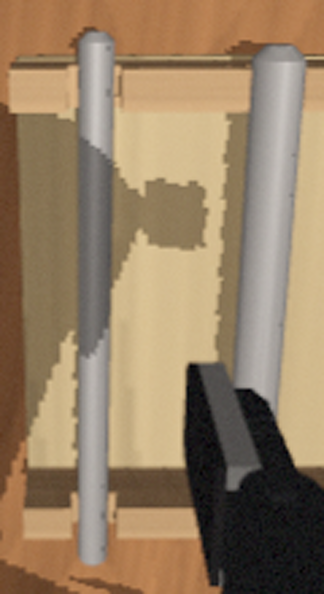

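```bash
python3 -m handwheel '[0.5,0.2,4,0,0,0,4, 1.05,0.34,9,0,0,0,4, 1.05,0.34,12.5,0,0,0,4, 1.05,0.34,14.3,0,0,0,4, 1.05,0.34,14.6,0,0,0,4, 1.05,0.34,14.6,0,0,0,4, 1.05,0.34,14.6,0,0,0,0, 1.05,0.34,14.6,0,0,0,0, 1.05,0.34,14.6,0,0,0,0, 1.05,0.34,14.6,0,0,0,0]' 60
python3 - <<'E'
from h import *
im,c,s=take("wrist","w2"); print(s["time_s"],s["position"],s["tcp_rot"],s["contact_force"],s["finger_gap"])
E
```

```text
time_s: 3.15
position: [0.5881, -0.3401, 0.0173]
tcp_rot: [-3.139, -0.001, -1.452]
contact_force: [0.0, 1.2, 6.3]
finger_gap: 0.0098
3.15 [ 0.58813127 -0.34013333  0.01726458] [-3.13925877e+00 -1.15310256e-03 -1.45218849e+00] [0.00755888 1.24013689 6.26585306] 0.009771582103008571
```

View pics/w2.png

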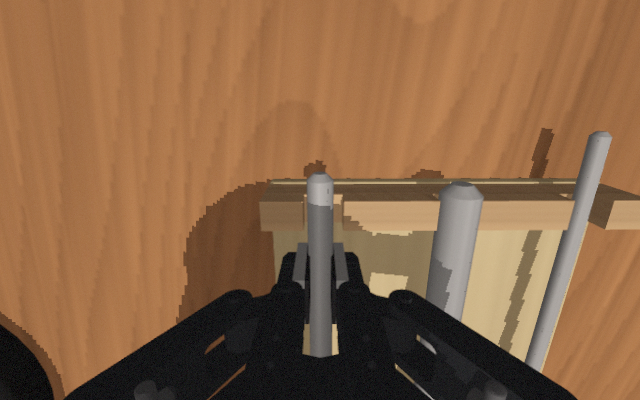

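Fingers hold the bar at gap 9.8 mm (soft pads), with the bar running straight between them at (320,270). Next I lift it and carry it to above the groove tail.

```bash
python3 -m handwheel '[0,0,-3,0,0,0,0, 0,0,-7,0,0,0,0, -2,-0.5,-10.5,0,0,0,0, -6,-1.7,-12,0,0,0.5,0, -10.5,-3,-12,0,0,1,0, -15,-4.2,-12,0,0,1.5,0, -19.5,-5.5,-12,0,0,2,0, -24,-6.8,-11,0,0,3,0, -27.5,-7.8,-10,0,0,3.5,0, -29.3,-8.3,-8,0,0,3.5,0]'
python3 - <<'E'
from h import *
im,c,s=take("wrist","w3"); print(s["time_s"],s["position"],s["tcp_rot"],s["contact_force"],s["finger_gap"])
im,c,s=take("scene","s3");crop(im,300,150,420,290,5,"s3c")
im2,c2,s=take("side","d3");crop(im2,310,150,430,270,5,"d3c")
E
```

```text
time_s: 4.45
position: [0.6364, -0.0372, 0.0976]
tcp_rot: [-3.137, -0.001, -1.512]
contact_force: [-0.1, -1.5, -2.1]
finger_gap: 0.01
4.45 [ 0.63643305 -0.03718688  0.0976208 ] [-3.13718975e+00 -5.84214972e-04 -1.51173714e+00] [-0.05802423 -1.4880047  -2.11132458] 0.01004004070531463
```

View pics/w3.png

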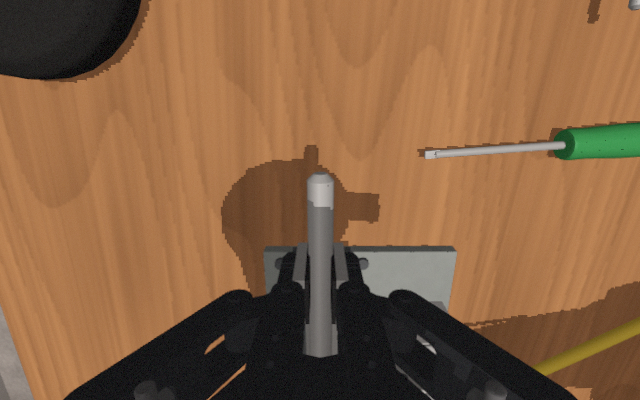

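View pics/s3c.png

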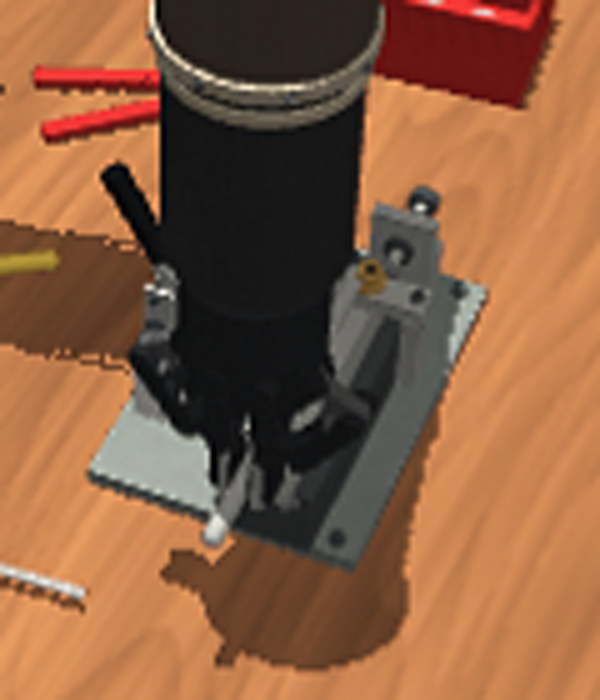

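View pics/d3c.png

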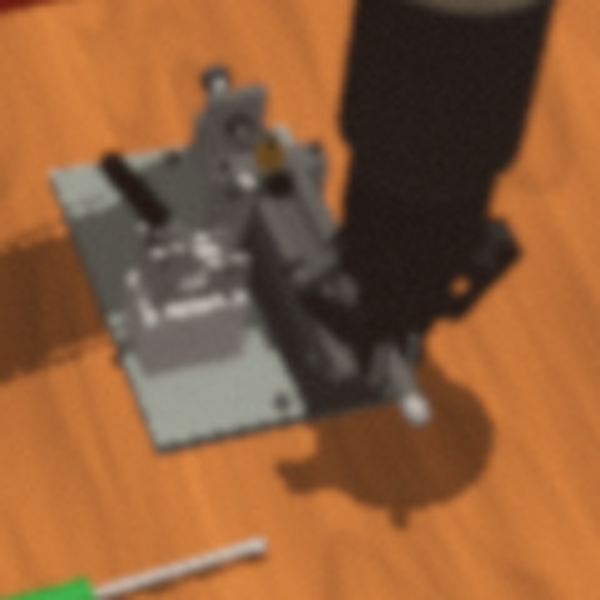

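Run:
```python
from h import *
im=cv2.imread("pics/s1.png"); im=cv2.convertScaleAbs(im,alpha=1.5,beta=10)
crop(im,340,205,390,265,10,"tail1")
```

```text
(no output)
```

View pics/tail1.png

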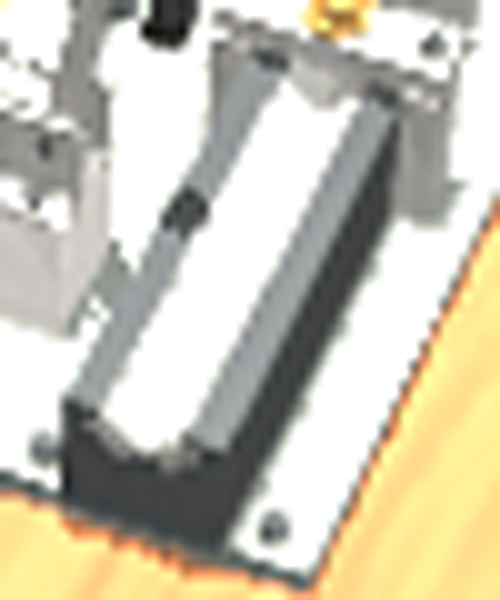

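Run:
```python
from h import *
c=cam(arm.get_image("scene"))
for p in [(68,402),(98,412),(188,440),(225,448),(240,60),(280,68),(358,95),(398,105)]:
    print(p,onz(c,[(340+p[0]/10-.45,205+p[1]/10-.45)],.0585)[0].round(4))
s=arm.state();print(s["position"],s["tcp_rot"],s["contact_force"])
```

```text
(68, 402) [ 0.6131 -0.003   0.0585]
(98, 412) [ 0.622  -0.0024  0.0585]
(188, 440) [6.482e-01 1.000e-04 5.850e-02]
(225, 448) [0.6584 0.0023 0.0585]
(240, 60) [0.6003 0.1377 0.0585]
(280, 68) [0.6121 0.1402 0.0585]
(358, 95) [0.6369 0.1408 0.0585]
(398, 105) [0.6489 0.1425 0.0585]
[ 0.63535226 -0.03924121  0.09693598] [-3.14023093e+00 -1.27078264e-03 -1.51248343e+00] [ 0.20911622  0.19598263 -2.28159749]
```

```bash
python3 -m handwheel '[0,-0.08,1.5,0,0,0,0, 0,-0.08,3,0,0,0,0, 0,-0.08,4,0,0,0,0, 0,-0.08,4.6,0,0,0,0, 0,-0.08,4.9,0,0,0,0, 0,-0.08,5.1,0,0,0,0, 0,-0.08,5.2,0,0,0,0, 0,-0.08,5.3,0,0,0,0, 0,-0.08,5.4,0,0,0,0, 0,-0.08,5.4,0,0,0,0]'
python3 - <<'E'
from h import *
s=arm.state();print(s["time_s"],s["position"],s["tcp_rot"],s["contact_force"],s["ft_torque"])
E
```

```text
time_s: 5.9
position: [0.6362, -0.0392, 0.0429]
tcp_rot: [-3.14, -0.001, -1.512]
contact_force: [0.0, -0.5, -0.8]
finger_gap: 0.0095
5.9 [ 0.63621348 -0.03923782  0.04293558] [-3.14021883e+00 -1.25897467e-03 -1.51242368e+00] [ 0.02617756 -0.49685418 -0.7889049 ] [-0.10471418  0.00481522 -0.00767059]
```

```bash
python3 -m handwheel '[0,0,0.05,0,0,0,0, 0,0,0.1,0,0,0,0, 0,0,0.12,0,0,0,0, 0,0,0.15,0,0,0,0, 0,0,0.18,0,0,0,0, 0,0,0.2,0,0,0,0, 0,0,0.2,0,0,0,0, 0,0,0.2,0,0,0,0, 0,0,0.2,0,0,0,0, 0,0,0.2,0,0,0,0]'
python3 - <<'E'
from h import *
im,c,s=take("wrist","w4");print(s["time_s"],s["position"],s["tcp_rot"],s["contact_force"],s["ft_torque"])
im,c,s=take("scene","s4");crop(im,300,150,420,290,5,"s4c")
E
```

```text
time_s: 7.15
position: [0.6362, -0.0393, 0.041]
tcp_rot: [-3.14, -0.001, -1.512]
contact_force: [0.2, -0.1, -1.0]
finger_gap: 0.0096
7.15 [ 0.63622535 -0.03925809  0.04096179] [-3.14018515e+00 -1.27332319e-03 -1.51244485e+00] [ 0.2450952  -0.05625707 -1.04075547] [-0.07391274  0.1114879   0.00220113]
```

View pics/w4.png

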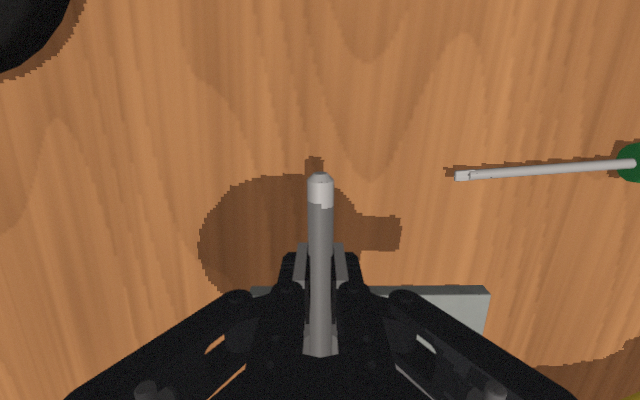

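View pics/s4c.png

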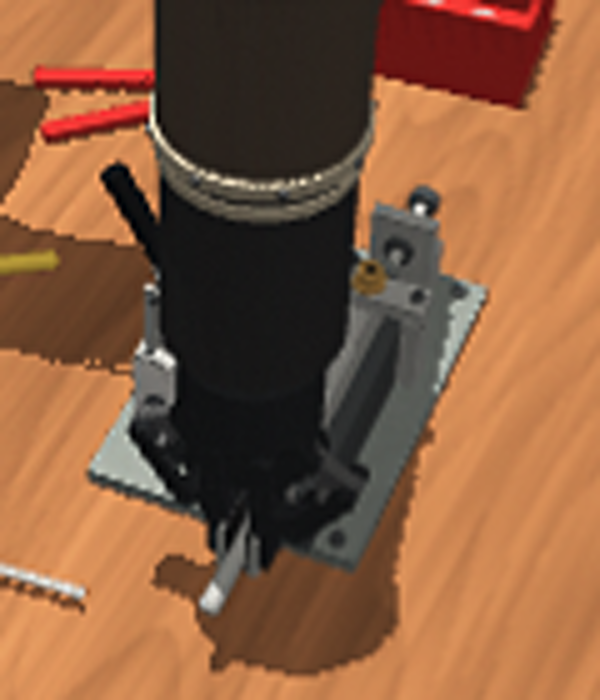

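```bash
python3 -m handwheel '[0,0,0.03,0,0,0,0, 0,0,0.06,0,0,0,0, 0,0,0.09,0,0,0,0, 0,0,0.12,0,0,0,0, 0,0,0.15,0,0,0,0, 0,0,0.15,0,0,0,0, 0,0,0.15,0,0,0,0, 0,0,0.15,0,0,0,0, 0,0,0.15,0,0,0,0, 0,0,0.15,0,0,0,0]'
python3 - <<'E'
from h import *
s=arm.state();print(s["time_s"],s["position"],s["contact_force"],s["ft_torque"])
E
```

```text
time_s: 8.5
position: [0.6363, -0.0393, 0.0395]
tcp_rot: [-3.14, -0.001, -1.512]
contact_force: [-1.6, -1.0, 3.0]
finger_gap: 0.0103
8.5 [ 0.63628092 -0.039303    0.03950558] [-1.64948732 -0.99560241  2.96827615] [-0.11213632  0.69908049  0.06753058]
```

```bash
python3 -m handwheel '[0,0,0,0,0,0,2, 0,0,0,0,0,0,4, 0,0,0,0,0,0,4, 0,0,-0.5,0,0,0,4, 1,0,-1,0,0,0,4, 3,0,-1,0,0,0,4, 5,0,-1,0,0,0,4, 7,0,-1,0,0,0,4, 8,0,-1,0,0,0,4, 8,0,-1,0,0,0,4]'
python3 - <<'E'
from h import *
im,c,s=take("wrist","w5");print(s["time_s"],s["position"],s["tcp_rot"],s["contact_force"],s["ft_torque"])
im,c,s=take("scene","s5");crop(im,300,150,420,290,5,"s5c")
E
```

```text
time_s: 9.75
position: [0.6408, -0.1202, 0.0494]
tcp_rot: [-3.14, -0.001, -1.514]
contact_force: [-0.4, 0.8, -0.1]
finger_gap: 0.0402
9.75 [ 0.64075349 -0.1202399   0.0493746 ] [-3.14044229e+00 -1.28341895e-03 -1.51404290e+00] [-0.43228799  0.768481   -0.13205913] [ 0.07761921  0.02003304 -0.00770388]
```

View pics/w5.png

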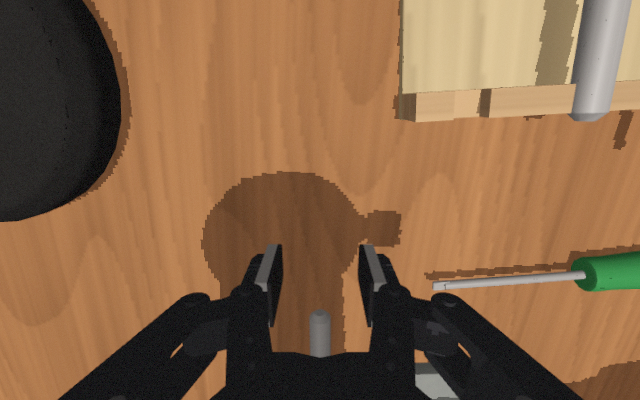

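View pics/s5c.png

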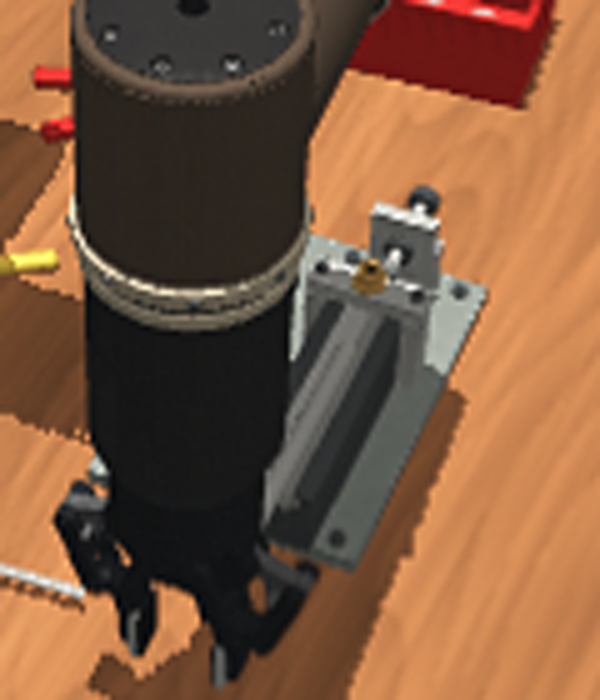

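Run:
```python
from h import *
z=np.load("pics/w5.npz");c=cam(arm.get_image("wrist"),(z["p"],z["r"]))
print(onz(c,[(319.5,310),(319.5,310),(308,350),(331,350)],[.055,.061,.055,.055]))
```

```text
[[ 0.64001887 -0.09048458  0.055     ]
 [ 0.64026525 -0.09533429  0.061     ]
 [ 0.6451067  -0.06196464  0.055     ]
 [ 0.63178825 -0.06275145  0.055     ]]
```

```bash
python3 -m handwheel '[0,0,0.7,0,0,0,0, 0,0,0.7,0,0,0,0, -0.8,0,0.7,0,0,0,0, -1.3,0,0.7,0,0,0,0, -1.7,0,0.7,0,0,0,0, -2.1,0,0.7,0,0,0,0, -2.5,0,0.7,0,0,0,0, -2.9,0,0.7,0,0,0,0, -3.3,0,0.7,0,0,0,0, -3.7,0,0.7,0,0,0,0]' 30
python3 - <<'E'
from h import *
im,c,s=take("wrist","w6");print(s["time_s"],s["position"],s["tcp_rot"],s["contact_force"],s["ft_torque"],s["finger_gap"])
E
```

```text
time_s: 11.15
position: [0.6388, -0.0817, 0.0425]
tcp_rot: [-3.14, -0.001, -1.512]
contact_force: [0.6, -1.9, 1.2]
finger_gap: -0.0002
11.15 [ 0.63877979 -0.08174667  0.04254538] [-3.14013742e+00 -1.32251040e-03 -1.51228024e+00] [ 0.58963595 -1.8772936   1.17274897] [-0.64825674 -0.06674097  0.00141518] -0.00023571301533529797
```

View pics/w6.png

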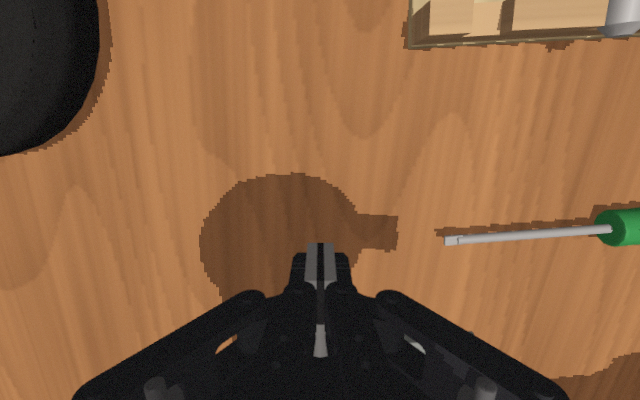

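Run:
```python
from h import *
im=cv2.imread("pics/s5.png"); im=cv2.convertScaleAbs(im,alpha=1.3,beta=10)
crop(im,355,180,400,235,11,"stop1")
im=cv2.imread("pics/wrist0.png"); im=cv2.convertScaleAbs(im,alpha=1.5,beta=20)
crop(im,325,285,395,355,8,"stop2")
im,c,s=take("side","d6");im=cv2.convertScaleAbs(im,alpha=1.3,beta=20)
crop(im,330,150,400,230,8,"stop3")
```

```text
(no output)
```

View pics/stop1.png

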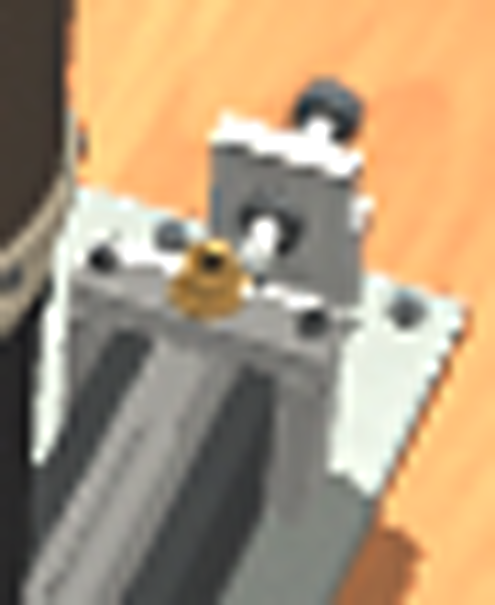

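View pics/stop2.png

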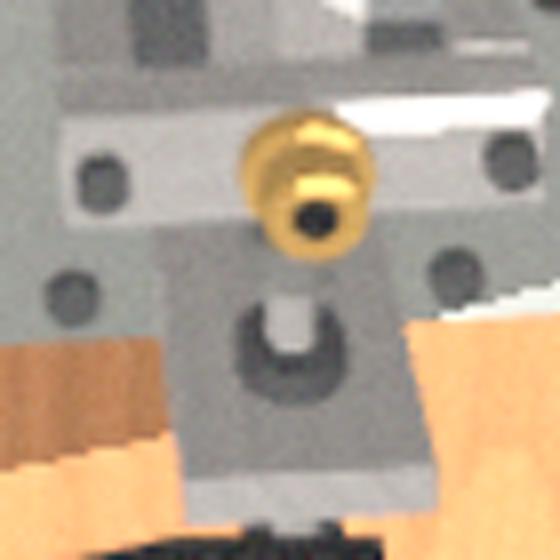

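View pics/stop3.png

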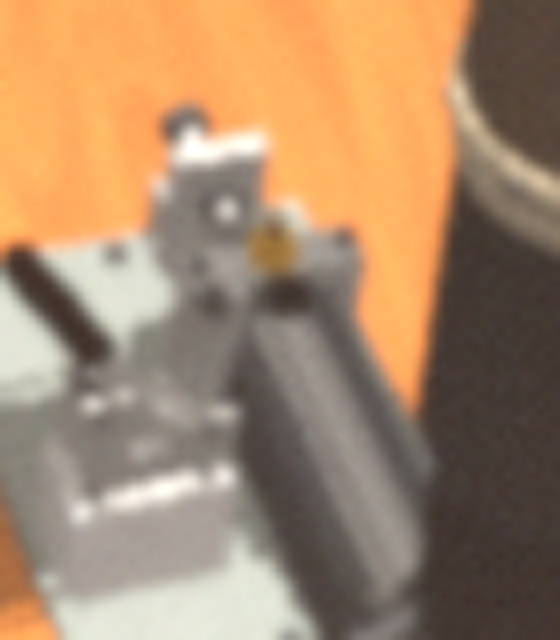

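Run:
```python
from h import *
im=cv2.imread("pics/wrist0.png"); g=im[305:345,340:385].astype(float)
g=np.clip((g-60)*2.2,0,255).astype(np.uint8)
cv2.imwrite("pics/stop4.png",cv2.resize(g,None,fx=13,fy=13,interpolation=cv2.INTER_NEAREST))
c=cam(arm.get_image("wrist"),([6.74541033e-01, -3.23569115e-05,  2.30368807e-01],[3.13997605,-1.36800982e-04,-1.57090829]))
for y in [310,313,316,319,321.5,324,330]: print(y,onz(c,[(361,y)]*3,[.055,.058,.062])[:,1].round(4))
```

```text
310 [0.1767 0.1742 0.171 ]
313 [0.1813 0.1788 0.1755]
316 [0.186  0.1835 0.1801]
319 [0.1908 0.1882 0.1848]
321.5 [0.1947 0.1921 0.1887]
324 [0.1988 0.1961 0.1926]
330 [0.2085 0.2058 0.2021]
```

View pics/stop4.png

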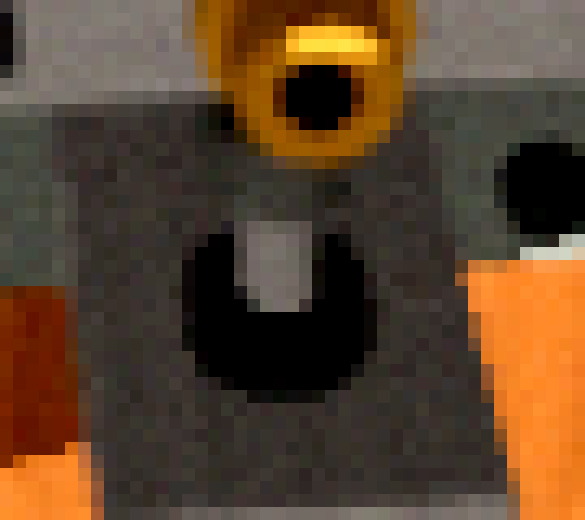

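```bash
python3 -m handwheel '[-0.3,0,0,0,0,0,0, -0.6,0,0,0,0,0,0, -0.9,0,0,0,0,0,0, -1.2,0,0,0,0,0,0, -1.5,0,0,0,0,0,0, -1.7,0,0,0,0,0,0, -1.9,0,0,0,0,0,0, -2.0,0,0,0,0,0,0, -2.1,0,0,0,0,0,0, -2.2,0,0,0,0,0,0]'
python3 - <<'E'
from h import *
s=arm.state();print(s["time_s"],s["position"],s["contact_force"],s["ft_torque"])
E
python3 -m handwheel '[-0.02,0,0,0,0,0,0, -0.05,0,0,0,0,0,0, -0.08,0,0,0,0,0,0, -0.1,0,0,0,0,0,0, -0.12,0,0,0,0,0,0, -0.14,0,0,0,0,0,0, -0.16,0,0,0,0,0,0, -0.18,0,0,0,0,0,0, -0.2,0,0,0,0,0,0, -0.2,0,0,0,0,0,0]'
python3 - <<'E'
from h import *
s=arm.state();print(s["time_s"],s["position"],s["contact_force"],s["ft_torque"])
E
```

```text
time_s: 12.55
position: [0.6374, -0.0595, 0.0424]
tcp_rot: [-3.14, -0.001, -1.512]
contact_force: [0.1, -2.4, 0.3]
finger_gap: 0.0
12.55 [ 0.63741983 -0.05953768  0.04243303] [ 0.05541979 -2.36494848  0.34411774] [-0.61290444  0.04211603  0.02808682]
time_s: 13.8
position: [0.6373, -0.0575, 0.0425]
tcp_rot: [-3.14, -0.001, -1.512]
contact_force: [-0.4, -1.7, -0.1]
finger_gap: -0.0
13.8 [ 0.63730434 -0.0575258   0.04246699] [-0.376177   -1.65816807 -0.05989491] [-0.60257819  0.08435189  0.00504929]
```

```bash
cat > st.py <<'E'
from h import *
s=arm.state();print(round(s["time_s"],2),s["position"].round(5),s["contact_force"].round(2),s["ft_torque"].round(3))
E
python3 -m handwheel '[-0.02,0,0,0,0,0,0, -0.05,0,0,0,0,0,0, -0.08,0,0,0,0,0,0, -0.1,0,0,0,0,0,0, -0.12,0,0,0,0,0,0, -0.14,0,0,0,0,0,0, -0.16,0,0,0,0,0,0, -0.18,0,0,0,0,0,0, -0.2,0,0,0,0,0,0, -0.2,0,0,0,0,0,0]' >/dev/null; python3 st.py
```

```text
15.05 [ 0.63718 -0.05549  0.04244] [-0.25 -1.13  1.14] [-0.627  0.153 -0.024]
```

```bash
python3 -m handwheel '[-0.02,0,0,0,0,0,0, -0.05,0,0,0,0,0,0, -0.08,0,0,0,0,0,0, -0.1,0,0,0,0,0,0, -0.12,0,0,0,0,0,0, -0.14,0,0,0,0,0,0, -0.16,0,0,0,0,0,0, -0.18,0,0,0,0,0,0, -0.2,0,0,0,0,0,0, -0.2,0,0,0,0,0,0]' >/dev/null; python3 st.py
```

```text
16.3 [ 0.63704 -0.05349  0.04245] [-0.29 -0.89  0.72] [-0.58   0.182 -0.   ]
```

```bash
python3 -m handwheel '[-0.02,0,0,0,0,0,0, -0.05,0,0,0,0,0,0, -0.08,0,0,0,0,0,0, -0.1,0,0,0,0,0,0, -0.12,0,0,0,0,0,0, -0.14,0,0,0,0,0,0, -0.16,0,0,0,0,0,0, -0.18,0,0,0,0,0,0, -0.2,0,0,0,0,0,0, -0.2,0,0,0,0,0,0]' >/dev/null; python3 st.py
```

```text
17.55 [ 0.63695 -0.05147  0.04244] [-0.21 -0.91  1.16] [-0.632  0.12   0.055]
```

Run:
```python
from h import *
im,c,s=take("scene","s7");im=cv2.convertScaleAbs(im,alpha=1.3,beta=10)
crop(im,345,170,405,235,9,"s7c")
```

```text
(no output)
```

View pics/s7c.png

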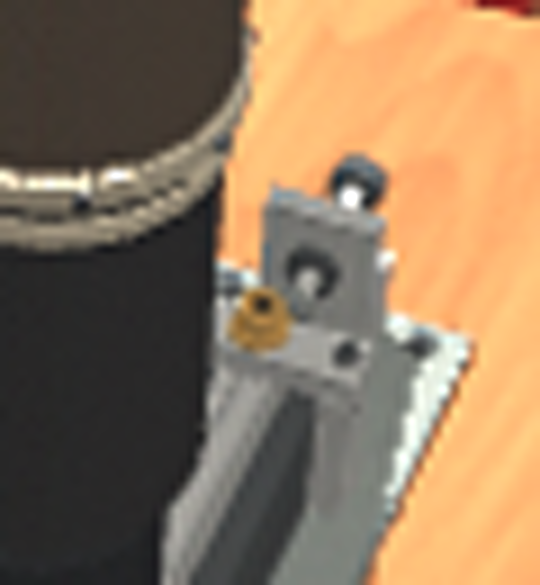

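```bash
python3 -m handwheel '[-0.02,0,0,0,0,0,0, -0.05,0,0,0,0,0,0, -0.08,0,0,0,0,0,0, -0.1,0,0,0,0,0,0, -0.12,0,0,0,0,0,0, -0.14,0,0,0,0,0,0, -0.16,0,0,0,0,0,0, -0.18,0,0,0,0,0,0, -0.2,0,0,0,0,0,0, -0.2,0,0,0,0,0,0]' >/dev/null; python3 st.py
```

```text
18.85 [ 0.63684 -0.04941  0.04243] [-0.5  -2.2   0.38] [-0.675  0.182  0.057]
```

```bash
python3 -m handwheel '[-0.02,0,0,0,0,0,0, -0.05,0,0,0,0,0,0, -0.08,0,0,0,0,0,0, -0.1,0,0,0,0,0,0, -0.12,0,0,0,0,0,0, -0.14,0,0,0,0,0,0, -0.16,0,0,0,0,0,0, -0.18,0,0,0,0,0,0, -0.2,0,0,0,0,0,0, -0.2,0,0,0,0,0,0]' >/dev/null; python3 st.py
```

```text
20.1 [ 0.63671 -0.04743  0.04245] [-1.   -1.51  0.47] [-0.638  0.132 -0.016]
```

```bash
python3 -m handwheel '[-0.02,0,0,0,0,0,0, -0.05,0,0,0,0,0,0, -0.08,0,0,0,0,0,0, -0.1,0,0,0,0,0,0, -0.12,0,0,0,0,0,0, -0.14,0,0,0,0,0,0, -0.16,0,0,0,0,0,0, -0.18,0,0,0,0,0,0, -0.2,0,0,0,0,0,0, -0.2,0,0,0,0,0,0]' >/dev/null; python3 st.py
```

```text
21.35 [ 0.63659 -0.04537  0.04242] [-0.32 -2.01  0.19] [-0.655  0.171 -0.02 ]
```

```bash
python3 -m handwheel '[-0.02,0,0,0,0,0,0, -0.05,0,0,0,0,0,0, -0.08,0,0,0,0,0,0, -0.1,0,0,0,0,0,0, -0.12,0,0,0,0,0,0, -0.14,0,0,0,0,0,0, -0.16,0,0,0,0,0,0, -0.18,0,0,0,0,0,0, -0.2,0,0,0,0,0,0, -0.2,0,0,0,0,0,0]' >/dev/null; python3 st.py
```

```text
22.6 [ 0.63647 -0.04338  0.04244] [-0.9  -1.58  0.28] [-0.692  0.158 -0.03 ]
```

```bash
python3 -m handwheel '[-0.02,0,0,0,0,0,0, -0.05,0,0,0,0,0,0, -0.08,0,0,0,0,0,0, -0.1,0,0,0,0,0,0, -0.12,0,0,0,0,0,0, -0.14,0,0,0,0,0,0, -0.16,0,0,0,0,0,0, -0.18,0,0,0,0,0,0, -0.18,0,0,0,0,0,0, -0.18,0,0,0,0,0,0]' >/dev/null; python3 st.py
```

```text
23.85 [ 0.63637 -0.04157  0.04244] [-0.8  -1.67 -0.22] [-0.72   0.247  0.016]
```

```bash
python3 -m handwheel '[-0.02,0,0,0,0,0,0, -0.05,0,0,0,0,0,0, -0.08,0,0,0,0,0,0, -0.1,0,0,0,0,0,0, -0.12,0,0,0,0,0,0, -0.14,0,0,0,0,0,0, -0.16,0,0,0,0,0,0, -0.18,0,0,0,0,0,0, -0.18,0,0,0,0,0,0, -0.18,0,0,0,0,0,0]' >/dev/null; python3 st.py
```

```text
25.1 [ 0.63624 -0.03975  0.04242] [-0.11 -1.65  1.45] [-0.712  0.216 -0.064]
```

```bash
python3 -m handwheel '[-0.02,0,0,0,0,0,0, -0.05,0,0,0,0,0,0, -0.08,0,0,0,0,0,0, -0.1,0,0,0,0,0,0, -0.12,0,0,0,0,0,0, -0.14,0,0,0,0,0,0, -0.16,0,0,0,0,0,0, -0.18,0,0,0,0,0,0, -0.18,0,0,0,0,0,0, -0.18,0,0,0,0,0,0]' >/dev/null; python3 st.py
```

```text
26.35 [ 0.63612 -0.03814  0.04244] [-0.73 -5.77  1.23] [-1.773  0.138 -0.002]
```

Contact: y force rose to −5.8 N against about −1.9 N of sliding friction, with the bar's front at groove y of about 72 mm. I'm stopping the push, backing off and looking at the jig and handle.

```bash
python3 -m handwheel '[0.1,0,0,0,0,0,0, 0.5,0,0,0,0,0,0, 1.5,0,0,0,0,0,0, 2.5,0,-2,0,0,0,0, 3,0,-6,0,0,0,0, 3,0,-10,0,0,0,0, 3,0,-14,0,0,0,0, 3,0,-17,0,0,0,0, 3,0,-18,0,0,0,0, 3,0,-18,0,0,0,0]'
python3 - <<'E'
from h import *
im,c,s=take("wrist","w8");crop(im,300,180,620,400,2.4,"w8c")
im,c,s=take("scene","s8");crop(im,300,150,420,290,5,"s8c")
im2,c2,s=take("side","d8");crop(im2,310,150,430,270,5,"d8c")
E
```

```text
time_s: 27.6
position: [0.6377, -0.0681, 0.2225]
tcp_rot: [-3.14, -0.001, -1.512]
contact_force: [0.8, -0.7, -0.4]
finger_gap: -0.0003
```

View pics/w8c.png

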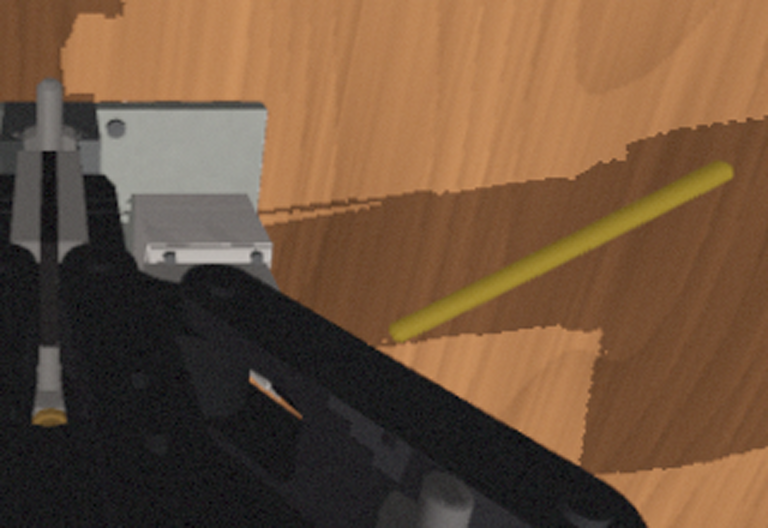

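View pics/s8c.png

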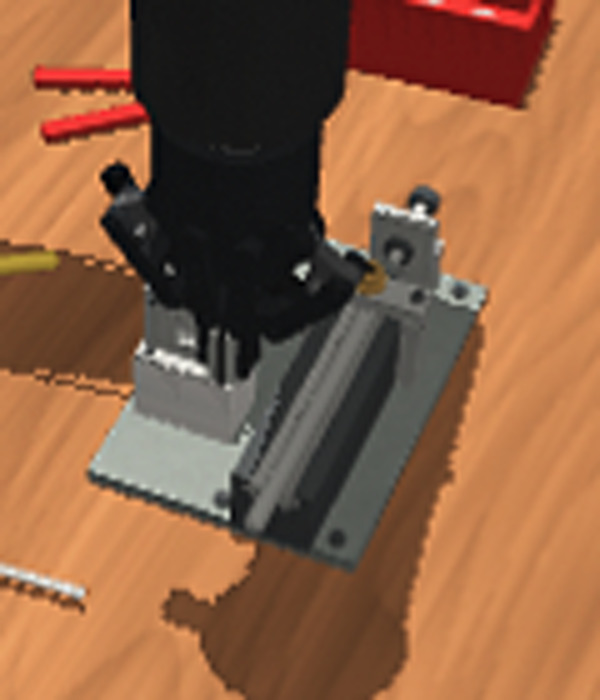

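View pics/d8c.png

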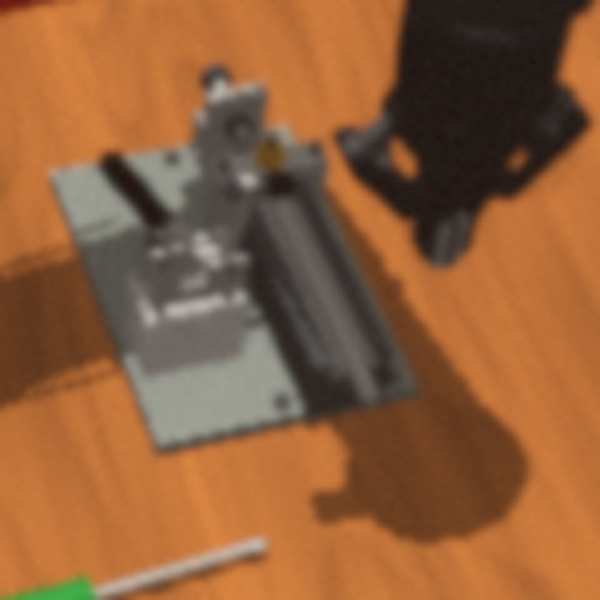

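Run:
```python
from h import *
c=cam(arm.get_image("scene"));c2=cam(arm.get_image("side"))
for a,b in [((322.6,185),(332.2,182)),((333.3,200.8),(341.6,193.6))]:
    X,e=tri([c,c2],[a,b]);print(X.round(4),[q.round(1) for q in e])
O=np.array([.627,.111]);u=np.array([-.058,.998]);v=np.array([.998,.058])
H=O-.035*u-.117*v;print(H,proj(c,[*H,.162]),proj(c2,[*H,.162]))
# rod rear end in w8
z=np.load("pics/w8.npz");cw=cam(arm.get_image("wrist"),(z["p"],z["r"]))
print(onz(cw,[(300+50/2.4,180+80/2.4)],.056))
```

```text
[0.5027 0.0678 0.1798] [array([[ 0.2, -0.5]]), array([[0.1, 0.6]])]
[0.5326 0.0732 0.1245] [array([[-0.1,  0.2]]), array([[-0. , -0.2]])]
[0.512264 0.069284] [[326.13015104 189.910562  ]] [[335.37458569 186.22034939]]
[[ 0.63562651 -0.02743002  0.056     ]]
```

Handle triangulated: grip from (0.503,0.068,0.180) to (0.533,0.073,0.125), and its end point agrees with the description to within 2–4 mm. Next I go beside it on the inner, upper side.

```bash
python3 -m handwheel '[-2,1.2,0,0,0,0,0, -5,2.9,0,0,0,0,0, -8,4.6,0,0,0,0,0, -11,6.4,0,0,0,0,0, -13.5,7.8,0.5,0,0,0,0, -14.5,8.4,1.5,0,0,0,0, -14.5,8.4,2.5,0,0,0,0, -14.5,8.4,3.2,0,0,0,0, -14.5,8.4,3.2,0,0,0,0, -14.5,8.4,3.2,0,0,0,0]'
python3 - <<'E'
from h import *
im,c,s=take("wrist","w9");print(s["position"],s["contact_force"],s["ft_torque"])
im,c,s=take("scene","s9");crop(im,290,150,410,290,5,"s9c")
im2,c2,s=take("side","d9");crop(im2,310,130,430,250,5,"d9c")
E
```

```text
time_s: 29.15
position: [0.5452, 0.0713, 0.1891]
tcp_rot: [3.141, -0.001, -1.513]
contact_force: [-0.8, -0.6, -0.0]
finger_gap: -0.0
[0.54524547 0.07133621 0.18913653] [-0.77172307 -0.60187184 -0.03651771] [ 0.01618717 -0.04453798  0.02094184]
```

View pics/w9.png

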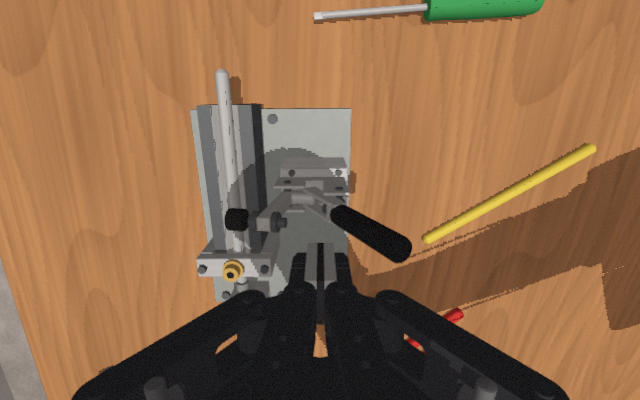

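View pics/s9c.png

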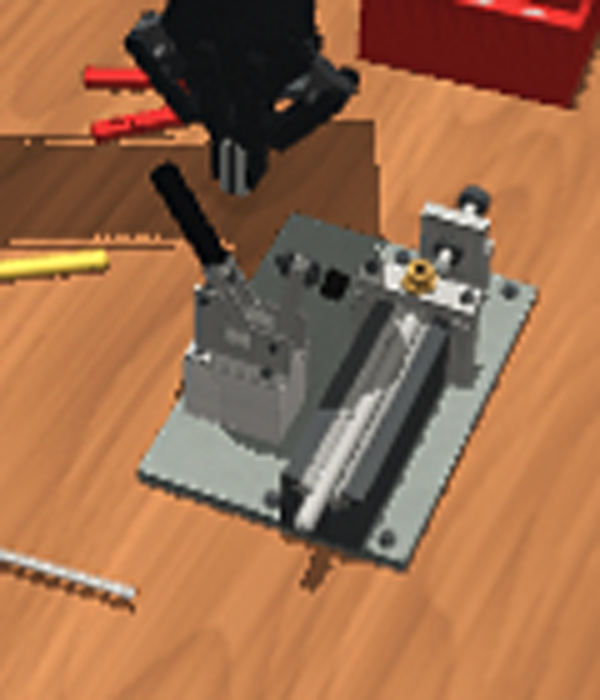

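View pics/d9c.png

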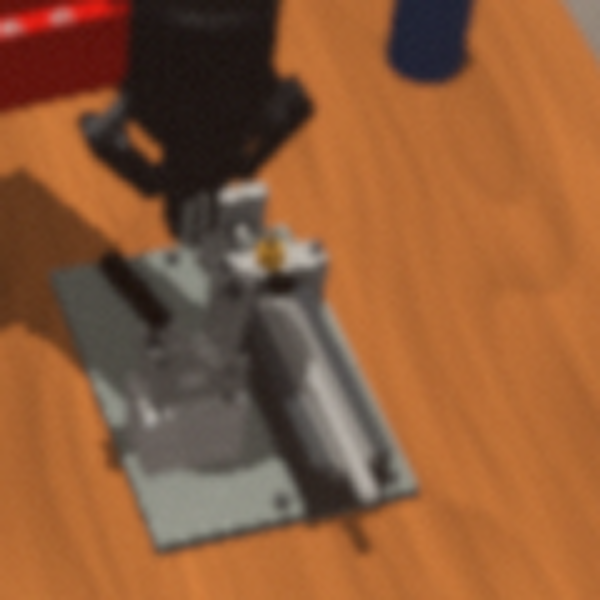

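Run:
```python
from h import *
z=np.load("pics/w9.npz");cw=cam(arm.get_image("wrist"),(z["p"],z["r"]))
c=cam(arm.get_image("scene"));c2=cam(arm.get_image("side"))
for X in [(.5027,.0678,.1798),(.5326,.0732,.1245),z["p"],[.5452,.0713,.1891]]:
    print(X,*[proj(k,X)[0].round(1) for k in (cw,c,c2)])
a=(400,248);b=(338,214)
print(tri([cw,c,c2],[(400,248),(290+163/5,150+172/5),(310+112/5,130+258/5)]))
print(tri([cw,c,c2],[(338,214),(290+215/5,150+255/5),(310+158/5,130+318/5)]))
# rod front/rear
print(onz(cw,[(221.5,70)],.056))
```

```text
(0.5027, 0.0678, 0.1798) [397.1 246.8] [322.8 184.5] [332.3 182.6]
(0.5326, 0.0732, 0.1245) [337.9 216. ] [333.2 201. ] [341.6 193.4]
[0.54524547 0.07133621 0.18913653] [321.3 256.9] [337.2 186.1] [347.2 177. ]
[0.5452, 0.0713, 0.1891] [321.4 256.9] [337.2 186.1] [347.2 177. ]
(array([0.50267041, 0.06674147, 0.18287983]), [array([[-1.2883057 , -0.23570688]]), array([[-0.03514475, -0.52794663]]), array([[0.01937162, 0.43729991]])])
(array([0.53253339, 0.07148172, 0.12557167]), [array([[0.27201528, 0.4278666 ]]), array([[-0.064012  ,  0.08266351]]), array([[ 0.10592704, -0.01320122]])])
[[ 0.63552199 -0.02678203  0.056     ]]
```

```bash
python3 -m handwheel '[0.2,0.8,1.4,0,0,0,0, 0.2,1.5,2.1,0,0,0,0, 0.2,1.9,2.5,0,0,0,0, 0.2,2.3,2.8,0,0,0,0, 0.2,2.7,3.1,0,0,0,0, 0.2,3.1,3.4,0,0,0,0, 0.2,3.4,3.8,0,0,0,0, 0.2,3.7,4.2,0,0,0,0, 0.2,4.0,4.7,0,0,0,0, 0.2,4.0,4.7,0,0,0,0]'
python3 - <<'E'
from h import *
im,c,s=take("wrist","w10");print(s["position"],s["contact_force"],s["ft_torque"])
im,c,s=take("scene","s10");crop(im,290,150,410,290,5,"s10c")
E
```

```text
time_s: 30.7
position: [0.5063, 0.0679, 0.1433]
tcp_rot: [-3.139, -0.0, -1.511]
contact_force: [2.7, 0.5, 4.3]
finger_gap: -0.0
[0.50632656 0.06789929 0.14334371] [2.71102539 0.48255979 4.27032668] [ 0.12491524 -0.96289545 -0.01353214]
```

View pics/w10.png

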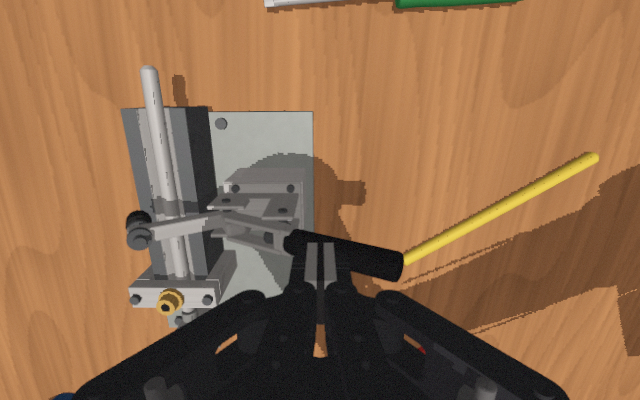

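View pics/s10c.png

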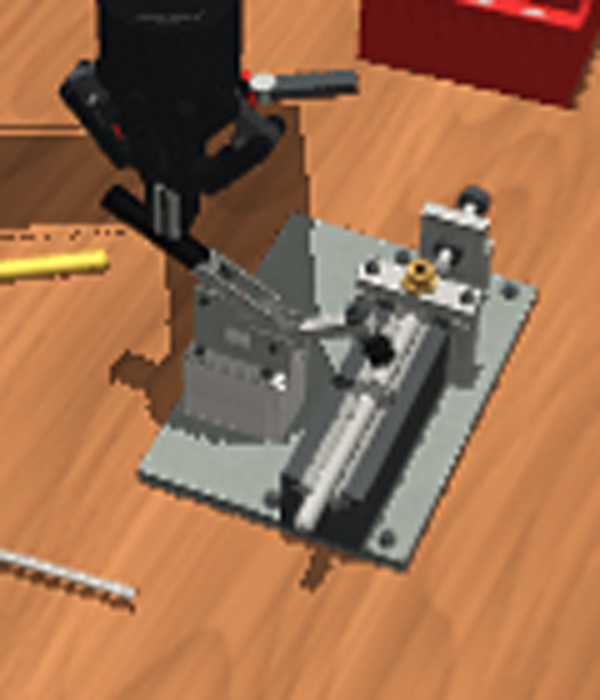

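Handle follows at about 5 N, and the clamp bar is swinging over the rod at (165,225) in the wrist view. I continue down.

```bash
python3 -m handwheel '[0,0.2,0.4,0,0,0,0, 0,0.35,0.8,0,0,0,0, 0,0.45,1.2,0,0,0,0, 0,0.55,1.6,0,0,0,0, 0,0.65,2.0,0,0,0,0, 0,0.7,2.3,0,0,0,0, 0,0.7,2.6,0,0,0,0, 0,0.75,2.8,0,0,0,0, 0,0.75,3.0,0,0,0,0, 0,0.75,3.0,0,0,0,0]'
python3 - <<'E'
from h import *
im,c,s=take("wrist","w11");print(s["position"],s["contact_force"],s["ft_torque"])
im,c,s=take("scene","s11");crop(im,290,150,410,290,5,"s11c")
E
```

```text
time_s: 32.05
position: [0.498, 0.0671, 0.1125]
tcp_rot: [-3.141, -0.001, -1.512]
contact_force: [-0.1, 0.8, -0.2]
finger_gap: -0.0002
[0.49800311 0.06708312 0.11254661] [-0.0763607   0.81519424 -0.24266028] [0.02690307 0.02783921 0.00934871]
```

View pics/w11.png

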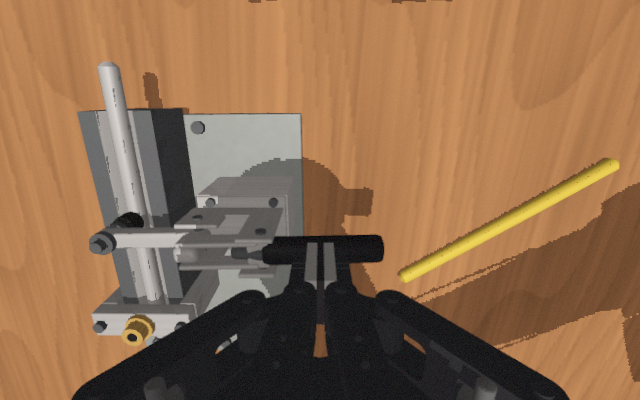

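View pics/s11c.png

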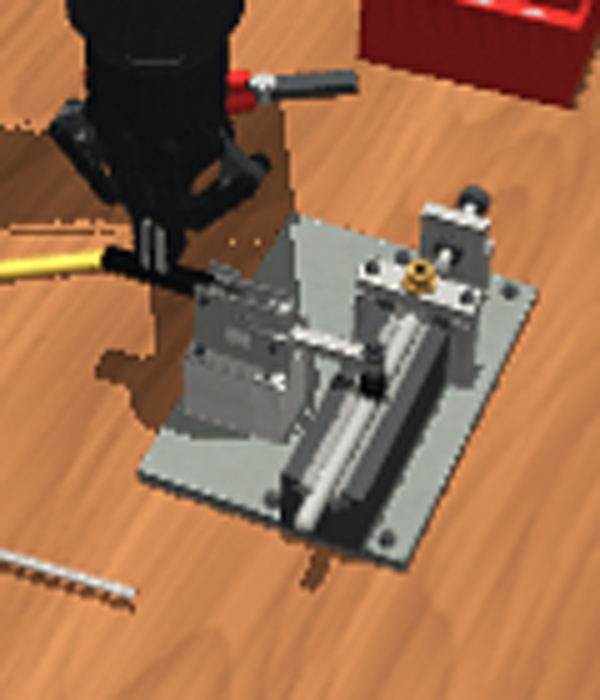

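```bash
python3 -m handwheel '[0,0,0.1,0,0,0,0, 0,0,0.2,0,0,0,0, 0,0,0.25,0,0,0,0, 0,0,0.3,0,0,0,0, 0,0,0.33,0,0,0,0, 0,0,0.36,0,0,0,0, 0,0,0.38,0,0,0,0, 0,0,0.4,0,0,0,0, 0,0,0.4,0,0,0,0, 0,0,0.4,0,0,0,0]' >/dev/null; python3 st.py
```

```text
33.4 [0.49827 0.06715 0.10911] [-2.74 -0.24  6.35] [-0.09   1.138 -0.005]
```

```bash
python3 -m handwheel '[0,0,0.03,0,0,0,0, 0,0,0.06,0,0,0,0, 0,0,0.09,0,0,0,0, 0,0,0.12,0,0,0,0, 0,0,0.12,0,0,0,0, 0,0,0.12,0,0,0,0, 0,0,0.12,0,0,0,0, 0,0,0.12,0,0,0,0, 0,0,0.12,0,0,0,0, 0,0,0.12,0,0,0,0]' >/dev/null; python3 st.py
```

```text
34.65 [0.4982  0.06711 0.10839] [-3.31  0.17  8.38] [ 0.085  1.406 -0.028]
```

```bash
python3 -m handwheel '[0,0,-0.3,0,0,0,0, 0,0,-1,0,0,0,0, 0,0,-3,0,0,0,0, 0,0,-6,0,0,0,0, 0,0,-9,0,0,0,0, 0,0,-11,0,0,0,0, 0,0,-12,0,0,0,0, 0,0,-12,0,0,0,0, 0,0,-12,0,0,0,0, 0,0,-12,0,0,0,0]'
python3 - <<'E'
from h import *
im,c,s=take("wrist","w12");print(s["position"],s["contact_force"],s["ft_torque"])
im,c,s=take("scene","s12");crop(im,290,150,410,270,6,"s12c")
im,c,s=take("side","d12");crop(im,300,130,420,240,6,"d12c")
E
```

```text
time_s: 35.9
position: [0.4976, 0.0671, 0.2275]
tcp_rot: [3.142, -0.001, -1.512]
contact_force: [1.1, -0.9, -0.2]
finger_gap: 0.0001
[0.49764718 0.06705379 0.22749562] [ 1.12470179 -0.87629151 -0.18268451] [ 0.02973906 -0.0036117   0.02145065]
```

View pics/w12.png

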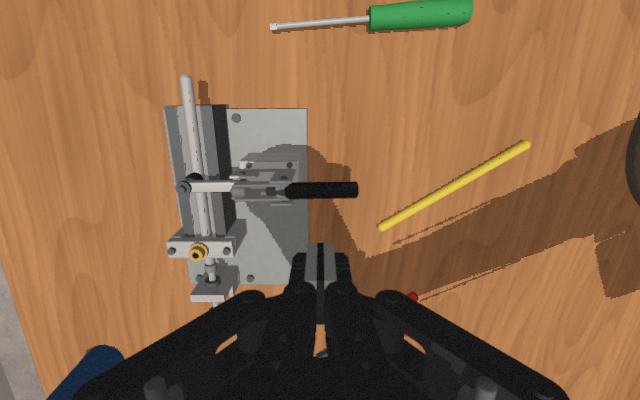

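View pics/s12c.png

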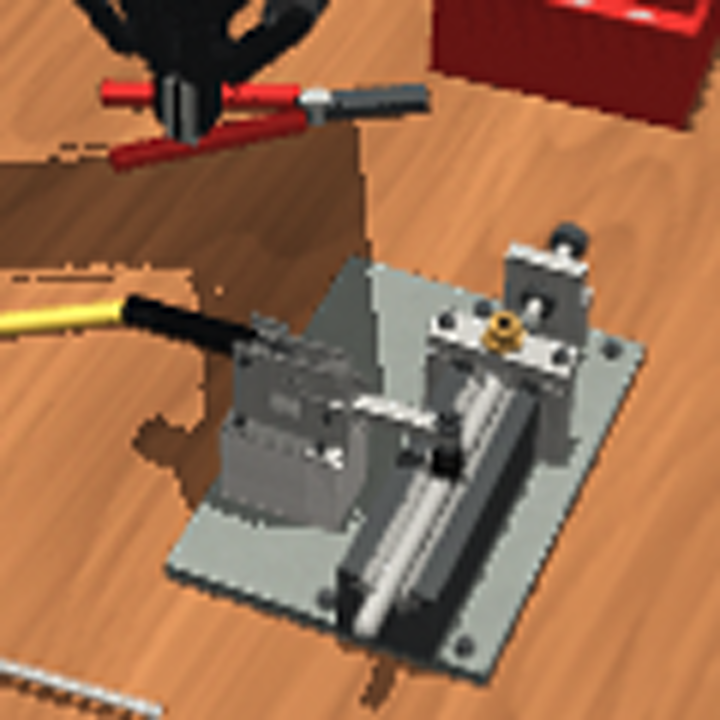

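View pics/d12c.png

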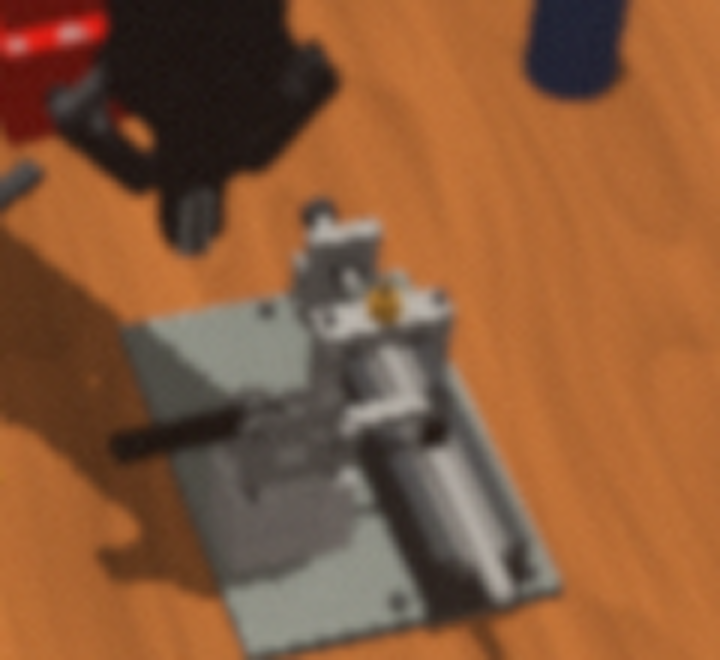

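Run:
```python
from h import *
z=np.load("pics/w12.npz");cw=cam(arm.get_image("wrist"),(z["p"],z["r"]))
c=cam(arm.get_image("scene"));c2=cam(arm.get_image("side"))
print(tri([cw,c,c2],[(354,190),(290+132/6,150+310/6),(300+117/6,130+445/6)]))
print(tri([cw,c],[(291,190),(290+245/6,150+338/6)]))
im=cv2.imread("pics/w12.png");hsv=cv2.cvtColor(im,cv2.COLOR_BGR2HSV)
m=(hsv[...,1]<60)&(hsv[...,2]>90);ys,xs=np.where(m[60:105,170:200]);print("rear row",ys.min()+60,xs[ys==ys.min()]+170)
print(onz(cw,[(186.5,ys.min()+60)],.056), arm.state()["time_s"])
im=cv2.convertScaleAbs(im,alpha=1.6,beta=20);crop(im,160,225,250,310,8,"w12c")
```

```text
(array([0.46689801, 0.06741   , 0.0980931 ]), [array([[-0.53898923, -0.15970004]]), array([[ 0.09573904, -0.45570819]]), array([[-0.04595358,  0.42900496]])])
(array([0.52581366, 0.07036884, 0.10185261]), [array([[-0.5113772 ,  0.47026198]]), array([[-0.20938773,  0.08623085]])])
rear row 75 [181 182 183 184 185 186 187 188]
[[ 0.63440477 -0.02697572  0.056     ]] 36.2
```

View pics/w12c.png

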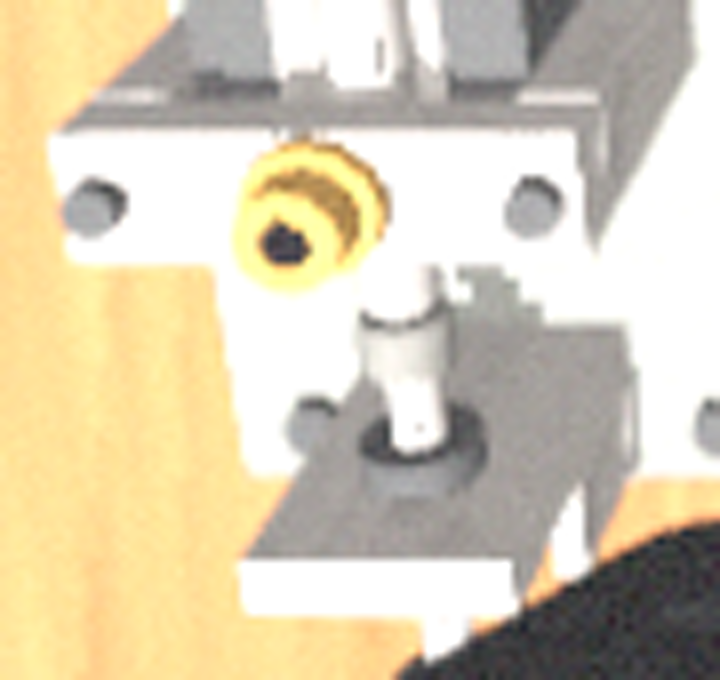

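Run:
```python
from h import *
print(arm.hand_in()); print(arm.state()["time_s"])
```

```text
the job is handed in; nothing more can be done
None
the job is handed in; nothing more can be done
```

The 12 mm bar is in the V-groove against the end stop, with the toggle clamp handle fully down. I handed the job in at about 36 s of the 69 s allowed; the hand-in gave no verdict.

- **Pushing home:** I laid the bar in the groove, let go, and pushed its rear end with closed fingers in steps of about 2 mm. I stopped when the force rose to 5.8 N, against about 2 N of sliding friction, so roughly 4 N on the soft tip.
- **Clamping:** I backed off and swung the handle down with about 5 N. At the end it took up to 8.4 N, above the 2 to 6 N given, to check that it was fully down.
- **Bar against the stop:** The bar's rear end measured y = -0.027 m both before and after clamping, so clamping did not shift it. In the last wrist picture the bar's end meets the stop tip, with only a thin dark line between. I took that line for the bar's chamfered edge, but a gap of well under 1 mm can't be ruled out from the picture.
- **Handle and arm:** The grip is level, at 98 to 102 mm high. The arm is clear, with force readings down to noise.
- **Other things:** I did not touch the other bars, the tools or the parts bin. I did not check their final positions by measurement.
- **Disagreement:** My two early groove measurements, from different cameras, differed by about 2 mm and 1° in direction. I used a value between them for position and the wrist camera's direction, and the bar settled into the groove without trouble.

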